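Latch the shut spice tin

ROBOT

A 6-joint arm with a two-finger parallel gripper is mounted at the origin on the work surface. World frame = base frame: x ahead of the robot, y to its left, z up, the work surface at z = 0. Lengths are in mm, angles in degrees, forces in N, time in s.
With the tool pointing down it reaches from about 225 to 725 mm from the base axis. Payload 3.1 kg.
Tool frame: the origin (TCP) lies on the centre line of the jaws, within the pads' length; the fingertips stand 25 mm ahead of it and the grasp point (between the pads) lies 6 mm ahead of it; z points along the fingers, y is the direction in which the jaws open and shut (so a half turn about z gives the same grasp; the last joint's range is limited). The gripper opens to 85 mm and grips with 20 to 120 N. Pads are 22 mm wide; open, the fingers measure 114 mm over their backs; the gripper's body (76 mm by 85 mm) begins 54 mm behind the grasp point. The pads swing forward as they close: fully open they stand 13 mm farther back than shut.
Start: joints at [-72.239, 2.75, 5.684, 92.934, 0, 82.678], TCP at [222.557, -475.485, 256.312] pointing down, gripper open.
Joint ranges: [-166.93, 166.93], [-56.73, 111.36], [-69.38, 81.34], [-121.58, 131.49], [-85.45, 84.26], [-180, 180]. Speed limits (degrees/s): [159.86, 159.86, 180, 180, 180, 180].

INTERFACE

Orientations are given as a 3x3 rotation matrix whose columns are the frame's x, y, z axes.
In Python, from rig import monitor, get_image, get_calibration, workorder gives the robot as it stands.
- The arm moves only by the shell command python3 -m pendant 'ROWS'. ROWS is JSON, a list that holds one entry, the list of rows, each a list of 7 numbers: the turn, a rotation vector about the tool's x, y, z in units of 5 degrees (1.0 is 5 degrees), then the shift along the tool's x, y, z in units of 50 mm (1.0 is 50 mm), then the opening, from 0 (shut) to 1 (fully open). A call has 1 to 8 rows; each row shifts and turns the commanded pose from where the row before left it, along the tool's axes as they then stand; what a row does not reach is not made up. A row lasts 1/8 s, in which the tool goes at most 62.5 mm and 10.7 degrees, less where a joint would pass 70% of its speed; a pose out of reach is approached as far as the arm can. A call is refused whole if a number of a shift passes 1 or a number of a turn 1, either way. A call with a gripper value outside its range is refused whole. The fingers move at their own pace and stop on an object; the grip force is fixed at half the most. Time passes only in rows, so rows that do not move let the fingers close. It gives the time, the measured TCP pose, the force and the opening at its end, in the units of the state.
- monitor.get_state(): the state, without advancing time (a new reading comes with each control period).
- get_image(name): name is "side" or "top"; returns the picture (400x640x3 uint8, red, green, blue); there is no depth.
- get_calibration(name): a dict with "camera_matrix" (3x3 intrinsics, pixels), "k1" (the pictures are not rectified: a ray, as slopes to the right and down, at radius r is drawn at 1 + k1 r^2 times it, then the intrinsics apply), "rvec" (rotation vector, rad) and "tvec" (3), from world to camera coordinates, as OpenCV has them. Camera axes: x right, y down, z forward; pixel columns grow to the right and rows downward; lengths in mm; the calibration is good to about 2 mm. A picture is of the moment at which its call begins. get_calibration takes no time and is no camera call.
- workorder.close_job(): hands the job in, once; it reports no verdict.
The state is a dict: "t": time; "q": joint angles; "joint_vel": joint speeds; "tau": joint torques, N m; "tcp_pos": TCP position; "eef_rot": TCP orientation; "ft_force": force on the tool from outside, world axes, zero at the start; "wrist_torque": the same for the moment, N m; "gripper_width": finger opening in mm.
Only numpy, scipy, OpenCV 4.12 (cv2) and the standard library are available. Lean on these libraries where they do the work, as an engineer would, in place of code of your own. Each camera call takes 0.05 s, during which the arm holds its last target. There are 200 camera calls.

TASK

The lid of the longer spice tin on the chopping board is already shut, but its latch bar still stands up. Swing that bar over the lid and press it down until it lies flat in its catch, then let go. Leave the smaller, open tin and its raised latch bar as they are.

Things in the scene. Friction and masses are not known exactly. Their poses are not given: they have to be found in the camera images.
- spice_tin: Shut steel tin fixed on the 22 mm board: 130 mm long (its y), 100 wide (x), lid top at z = 70. Origin: centre of its underside. Hinge line of its brass latch bar: parallel to x at y = -75, z = 75.5. Catch at the +y end: two brass cheeks 22 mm apart, y = 63 to 75, up to z = 100; the bar comes to rest between them, so push it short of them.
- latch_bar (a joint): Angle of that tin's latch bar, a brass strap 16 mm wide, 5 mm thick. 0: level over the lid, pointing to the tin's +y, in the catch (its stop; top face at z = 78 mm of the tin). Grows as the free end rises, 1.57 is upright; starts at 0.7 to 1.15, leaning toward the catch. Stiff hinge: stays where left, about 2 N half-way along moves it.
- latch_bar_end (a point): Centre of the rolled brass rod (10 mm thick, 26 mm wide) at the free end of the shut tin's latch bar, 152 mm from the hinge line.
- open_bar_end (a point): The same point on the latch bar of the other tin on the board (90 x 90 mm, 55 mm high, lid standing open), which is to be left alone; 112 mm from that bar's hinge line.

How it is judged (in metres and radians):
At the end, for the whole second after the job is handed in: The shut tin's latch bar lies between the cheeks of its catch, within 0.17 rad (about 10 degrees) of level, and is at rest (value of joint latch_bar below 0.17 rad and velocity of joint latch_bar between -0.05 and 0.05 rad/s); the robot touches nothing.
It fails at once if the smaller open tin's latch bar was moved (its end by more than 20 mm) (distance of open_bar_end from where it was at the start of the episode above 0.02 m).
It also fails if it takes over 29 s, if anything falls off the work surface, if the arm or the gripper's body presses on something with over 40 N, if the wrist force passes 120 N, or if a joint passes its speed limit or range.

## Working session

There is one attempt and no reset: what is moved stays moved. The work goes in short steps, Python scripts to look and compute and a shell command to move; the robot and the scene stay as the last step left them, time stands still between calls to the robot, and variables do not carry over. Pictures are saved under pics/ and viewed, about 8 in all and at most 12, crops included, and the job is handed in when it is done.

```bash
mkdir -p pics; ls
python3 - <<'E'
from rig import monitor,get_image,get_calibration
import cv2
s=monitor.get_state(); print(s['t'],s['tcp_pos'],s['eef_rot'],s['gripper_width'])
for n in('side','top'):
    cv2.imwrite(f'pics/{n}0.png',get_image(n)[:,:,::-1]); print(get_calibration(n))
E
```

```text
pics
0.0 [ 222.38814472 -474.95481226  255.10449565] [[ 9.05691392e-01  4.23936984e-01 -7.31825548e-04]
 [ 4.23937518e-01 -9.05688668e-01  2.24009733e-03]
 [ 2.86853999e-04 -2.33908517e-03 -9.99997223e-01]] 85.63689946255532
{'camera_matrix': array([[397.37669802,   0.        , 321.58820746],
       [  0.        , 397.37669802, 198.21484618],
       [  0.        ,   0.        ,   1.        ]]), 'k1': -0.0408083338651799, 'rvec': array([ 2.19994936, -0.81888969,  0.38513925]), 'tvec': array([-417.89718046,  347.71690021,  547.54333017])}
{'camera_matrix': array([[479.22499092,   0.        , 320.3256025 ],
       [  0.        , 479.22499092, 201.64201612],
       [  0.        ,   0.        ,   1.        ]]), 'k1': -0.1370347282489367, 'rvec': array([ 2.11947691, -2.1666545 ,  0.14203899]), 'tvec': array([ 59.22593103, 572.76036871, 773.7001852 ])}
```

View pics/top0.png

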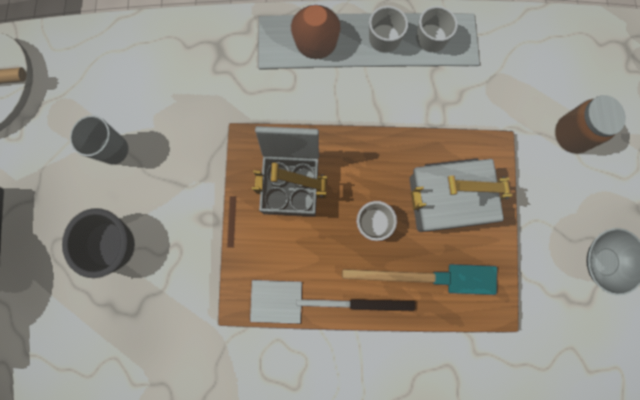

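View pics/side0.png

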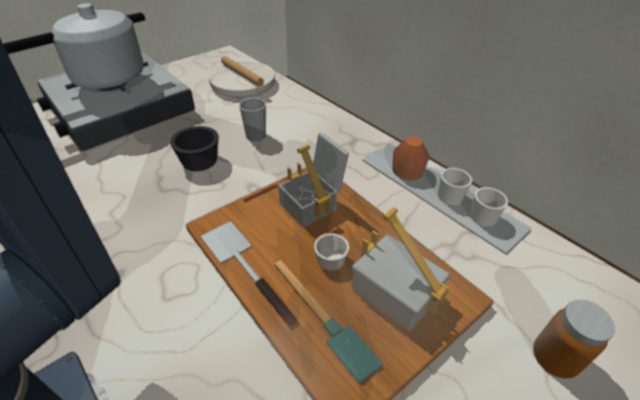

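Top view: the longer tin is at about (458,195), with its hinge at (507,188), catch at (420,195) and bar end at (453,185). The side view shows the bar end at (392,213) and hinge at (437,293). The open tin is at (290,185) in top, with its bar end at (275,172).

```bash
cat > h.py <<'E'
import numpy as np,cv2
from rig import get_calibration
def cam(n):
    c=get_calibration(n);R=cv2.Rodrigues(c['rvec'])[0];return c['camera_matrix'],np.array([c['k1'],0,0,0.]),R,np.array(c['tvec'])
def ray(n,p):
    K,d,R,t=cam(n);u=cv2.undistortPoints(np.array([[p]],float),K,d)[0,0]
    v=R.T@np.array([*u,1]);return -R.T@t,v/np.linalg.norm(v)
def plane(n,p,z):
    o,v=ray(n,p);return o+v*(z-o[2])/v[2]
def tri(a,b):
    o1,v1=ray('top',a);o2,v2=ray('side',b)
    s=np.linalg.lstsq(np.c_[v1,-v2],o2-o1,rcond=None)[0]
    p,q=o1+s[0]*v1,o2+s[1]*v2;return (p+q)/2,np.linalg.norm(p-q)
def proj(n,P):
    c=get_calibration(n);K,d,R,t=cam(n)
    return cv2.projectPoints(np.atleast_2d(P).astype(float),c['rvec'],t,K,d)[0][:,0]
E
python3 - <<'E'
from h import *
np.set_printoptions(precision=1,suppress=True)
im=cv2.imread('pics/top0.png');hsv=cv2.cvtColor(im,cv2.COLOR_BGR2HSV)
# grey lid top: low saturation, within roi
m=((hsv[...,1]<60)&(hsv[...,2]>60)).astype(np.uint8);r=np.zeros_like(m);r[145:245,395:514]=m[145:245,395:514]
c=max(cv2.findContours(r,0,2)[0],key=cv2.contourArea)
hull=cv2.convexHull(c);b=cv2.boxPoints(cv2.minAreaRect(hull));print(b)
P=np.array([plane('top',p,92) for p in b]);print(P,np.linalg.norm(np.diff(P,axis=0),axis=1))
print('bar end',tri((453,185),(392,213)))
print('hinge',tri((508,188),(437,293)))
print('open end',tri((275,172),(305,150)), 'open hinge',tri((322,184),(323,203)))
print('catch at z=122',plane('top',(419,188),122),plane('top',(419,201),122))
a=cv2.resize(im[140:250,390:530],None,fx=5,fy=5,interpolation=2)
s=cv2.imread('pics/side0.png')[190:340,330:470];s=cv2.resize(s,None,fx=4,fy=4,interpolation=2)
cv2.imwrite('pics/crop_t.png',a);cv2.imwrite('pics/crop_s.png',s)
E
```

```text
[[408.2 166.6]
 [495.6 155.7]
 [503.8 221.3]
 [416.4 232.2]]
[[ 620.5  -96.9   92. ]
 [ 636.3 -243.1   92. ]
 [ 528.  -248.5   92. ]
 [ 514.3 -105.    92. ]] [147.1 108.5 144.2]
bar end (array([ 571.8, -140. ,  200.2]), np.float64(4.1595436391429095))
hinge (array([ 578.2, -253. ,  104.5]), np.float64(4.8409236086348235))
open end (array([602. , 109.3, 168.7]), np.float64(3.512412360197422)) open hinge (array([597.7,  43.4,  74.2]), np.float64(1.472456274375081))
catch at z=122 [ 580.1 -106.6  122. ] [ 559.9 -105.5  122. ]
```

View pics/crop_t.png

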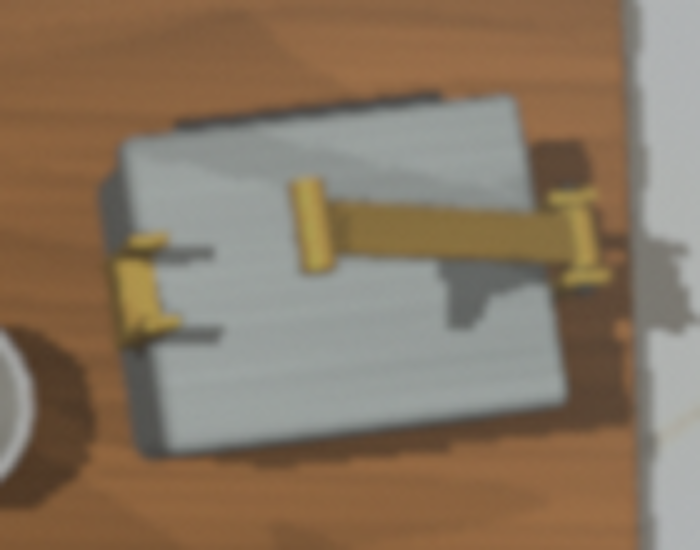

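View pics/crop_s.png

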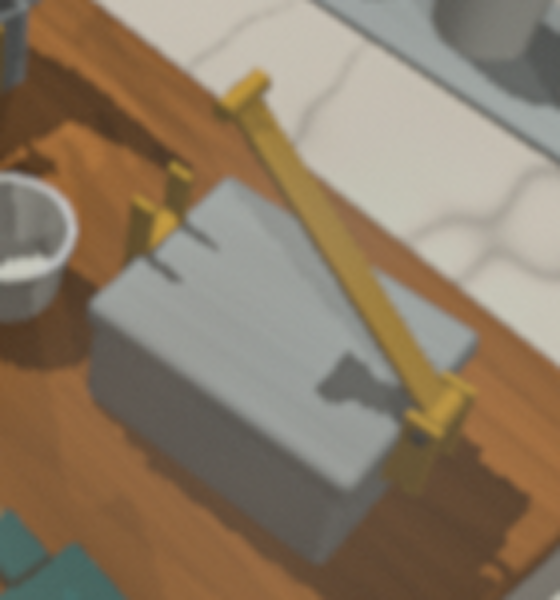

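Run:
```python
from h import *
np.set_printoptions(precision=1,suppress=True)
P=np.array([plane('top',p,92) for p in [(414,168),(493.4,159.4),(503.4,220.6),(423,230.6)]])
print(P,np.linalg.norm(P-np.roll(P,-1,0),axis=1))
c=P.mean(0);y=(P[0]+P[3]-P[1]-P[2]);y/=np.linalg.norm(y);print('centre',c,'yaxis',y.round(3),np.degrees(np.arctan2(y[1],y[0])))
print('hinge pred',c+y*-75+[0,0,5.5],'rest end',c+y*77+[0,0,5.5],'catch',c+y*69)
e,g=tri((452.6,185),(390.8,213.3));print('end',e,g)
h,g=tri((506.6,187.6),(439.3,292.5));print('hinge',h,g)
x=np.array([y[1],-y[0],0]);d=e-h;print(np.linalg.norm(d),'angle',np.arctan2(d[2],d@y),d@x)
hp=c+y*-75+[0,0,5.5];d=e-hp;print(np.linalg.norm(d),'angle',np.arctan2(d[2],d@y),d@x)
```

```text
[[ 618.1 -106.2   92. ]
 [ 630.1 -238.9   92. ]
 [ 529.1 -248.    92. ]
 [ 516.5 -115.7   92. ]] [133.2 101.4 132.9 102. ]
centre [ 573.4 -177.2   92. ] yaxis [-0.1  1.  -0. ] 95.29614338816306
hinge pred [ 580.4 -251.9   97.5] rest end [ 566.3 -100.5   97.5] catch [ 567.1 -108.5   92. ]
end [ 571.4 -139.1  199.4] 2.582116004265153
hinge [ 580.9 -253.2  102.6] 0.29464035183168413
149.9288511033928 angle 0.7018783244079914 0.9952819455319412
152.22376143944095 angle 0.733090515674858 1.4623545548605466
```

Tin pose: centre (573, -177), yaw about 5.3°, lid edges 133 x 101 mm against a nominal 130 x 100. The bar angle is about 0.73 and its length measures 152 mm, so everything agrees. I'll press with shut fingers 88 mm from the hinge, at (572, -164).

```bash
python3 -m pendant '[[[0,0,0,1,-0.3,0,0],[0,0,0,1,-0.3,0,0],[0,0,0,1,-0.3,0,0],[0,0,0,1,-0.3,0,0],[0,0,0,1,-0.3,0,0],[0,0,0,1,-0.3,0,0],[0,0,0,1,-0.3,0,0],[0,0,0,0,0,0,0]]]'
python3 - <<'E'
from rig import monitor
import numpy as np
s=monitor.get_state();d=np.array([572.3,-164.4,250])-s['tcp_pos'];print(s['t'],s['tcp_pos'],s['gripper_width'],s['eef_rot'].T@d/50, s['q'])
E
```

```text
t: 1.1
tcp_pos: [496.8, -229.1, 255.2]
eef_rot: [[0.903, 0.429, -0.001], [0.429, -0.903, 0.002], [-0.0, -0.002, -1.0]]
ft_force: [0.4, -0.1, -0.2]
gripper_width: 0.0
1.1 [ 496.76848202 -229.14247041  255.22257637] 0.047011889172732864 [ 1.92007239 -0.52137154  0.10508531] [-3.18129397e+01  6.14936325e+00  9.16249434e+00  9.31090961e+01
  4.95662801e-02  1.22782465e+02]
```

```bash
python3 -m pendant '[[[0,0,0,0.96,-0.26,0,0],[0,0,0,0.96,-0.26,0,0],[0,0,0,0,0,0.3,0],[0,0,0,0,0,0.3,0],[0,0,0,0,0,0,0]]]'
python3 - <<'E'
from rig import get_image
import cv2,numpy as np
a=get_image('side')[130:360,290:480,::-1];b=get_image('top')[120:260,360:540,::-1]
a=cv2.resize(a,None,fx=2.6,fy=2.6);b=cv2.resize(b,(300,233));c=np.zeros((a.shape[0],800,3),np.uint8)
c[:,:a.shape[1]]=a;c[:233,500:]=b;cv2.imwrite('pics/p1.png',c)
E
```

```text
t: 1.72
tcp_pos: [568.8, -168.4, 223.8]
eef_rot: [[0.906, 0.422, -0.005], [0.422, -0.906, 0.002], [-0.004, -0.003, -1.0]]
ft_force: [0.5, -0.3, 0.6]
gripper_width: -0.1
```

View pics/p1.png

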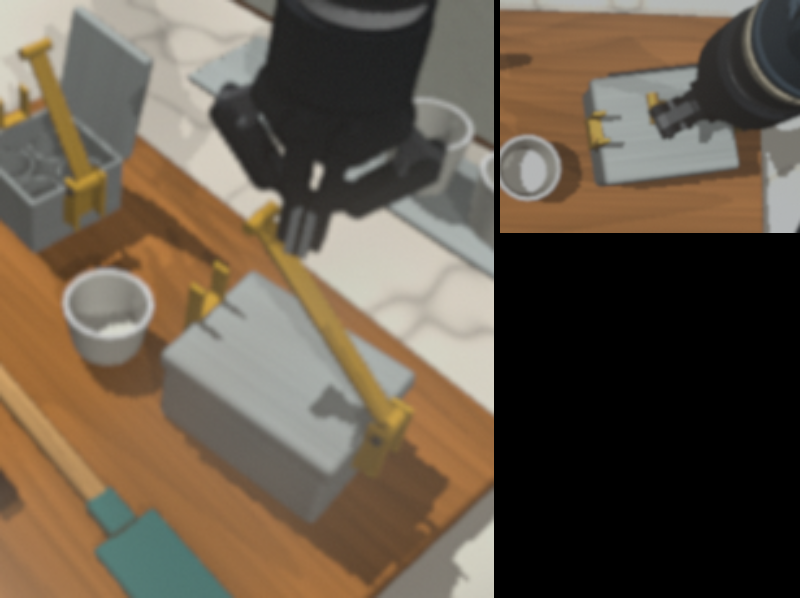

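Run:
```python
from h import *
for z in(199,186): print(z,(proj('side',[568.8,-168.4,z])-[290,130])*2.6,(proj('top',[568.8,-168.4,z])-[360,120])*300/180+[500,0])
```

```text
199 [[294.5911217  246.48644892]] [[689.76125142 109.51608034]]
186 [[291.08531569 261.58701071]] [[685.15387657 112.17779683]]
```

Projection puts the fingertips 25 mm ahead of the TCP, above the bar. Now pressing down.

```bash
python3 -m pendant '[[[0,0,0,0.06,0.03,0.2,0],[0,0,0,0,0,0.25,0],[0,0,0,0,0,0.25,0],[0,0,0,0,0,0.25,0],[0,0,0,0,0,0.25,0],[0,0,0,0,0,0.25,0],[0,0,0,0,0,0,0]]]'
```

```text
t: 2.7
tcp_pos: [573.4, -167.5, 151.8]
eef_rot: [[0.906, 0.424, -0.003], [0.424, -0.906, 0.001], [-0.002, -0.002, -1.0]]
ft_force: [0.1, 0.6, -0.6]
gripper_width: -0.2
```

Run:
```python
from rig import get_image
import cv2,numpy as np
a=get_image('side')[130:360,290:480,::-1];b=get_image('top')[120:260,360:540,::-1]
a=cv2.resize(a,None,fx=2.6,fy=2.6);b=cv2.resize(b,(300,233));c=np.zeros((a.shape[0],800,3),np.uint8)
c[:,:a.shape[1]]=a;c[:233,500:]=b;cv2.imwrite('pics/p2.png',c)
```

```text
(no output)
```

View pics/p2.png

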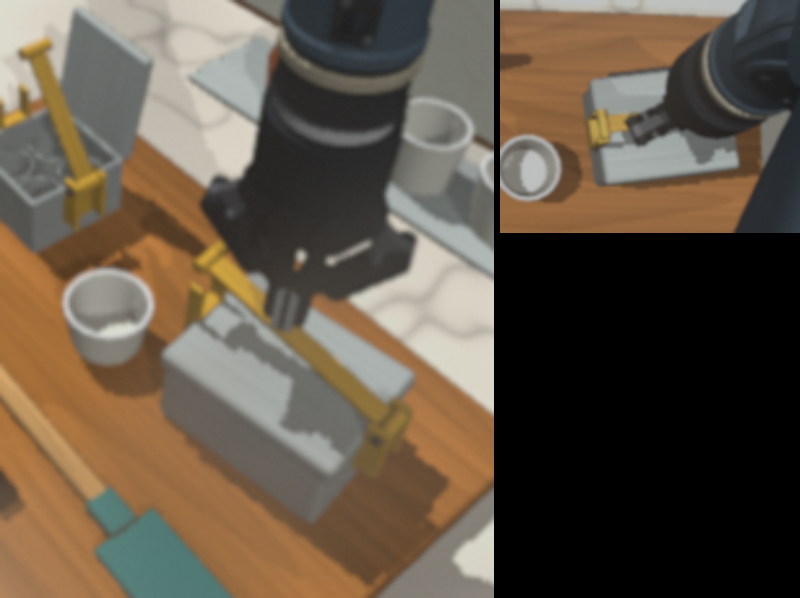

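The bar is following the fingers: its end at (212,260) is now just above the catch cheeks, and the fingers are on the strap. I'll continue down about 27 mm, gently.

```bash
python3 -m pendant '[[[0,0,0,0,0,0.2,0],[0,0,0,0,0,0.15,0],[0,0,0,0,0,0.1,0],[0,0,0,0,0,0.05,0],[0,0,0,0,0,0,0]]]'
```

```text
t: 3.42
tcp_pos: [574.0, -167.9, 128.4]
eef_rot: [[0.906, 0.424, -0.001], [0.424, -0.906, -0.0], [-0.001, -0.0, -1.0]]
ft_force: [0.1, 0.1, -0.2]
gripper_width: 0.0
```

```bash
python3 -m pendant '[[[0,0,0,0,0,0.04,0],[0,0,0,0,0,0.04,0],[0,0,0,0,0,0,0]]]';python3 -m pendant '[[[0,0,0,0,0,0.03,0],[0,0,0,0,0,0,0]]]'
```

```text
t: 3.8
tcp_pos: [574.4, -168.0, 125.1]
eef_rot: [[0.906, 0.424, 0.0], [0.424, -0.906, -0.0], [0.0, 0.0, -1.0]]
ft_force: [-1.0, 0.1, 1.8]
gripper_width: 0.2
t: 4.05
tcp_pos: [574.4, -168.0, 125.0]
eef_rot: [[0.906, 0.424, 0.001], [0.424, -0.906, -0.001], [0.001, 0.001, -1.0]]
ft_force: [-1.8, 0.2, 7.2]
gripper_width: 0.1
```

The tip has stopped at z ≈ 100, exactly the height of the flat bar's top face, and the force is rising (7 N). So the bar is on its stop. Now retreating.

```bash
python3 -m pendant '[[[0,0,0,0,0,-0.3,0],[0,0,0,0,0,-0.8,0],[0,0,0,0,0,-0.8,0],[0,0,0,-0.8,0.3,-0.5,0],[0,0,0,-1,0.3,0,0],[0,0,0,-1,0.3,0,0],[0,0,0,-1,0.3,0,0],[0,0,0,0,0,0,0]]]'
python3 - <<'E'
from rig import get_image
import cv2,numpy as np
a=get_image('side')[130:360,290:480,::-1];b=get_image('top')[120:260,360:540,::-1]
a=cv2.resize(a,None,fx=2.6,fy=2.6);b=cv2.resize(b,(300,233));c=np.zeros((a.shape[0],800,3),np.uint8)
c[:,:a.shape[1]]=a;c[:233,500:]=b;cv2.imwrite('pics/p3.png',c)
E
```

```text
t: 5.05
tcp_pos: [425.6, -305.1, 244.0]
eef_rot: [[0.908, 0.419, 0.0], [0.419, -0.908, -0.001], [-0.0, 0.001, -1.0]]
ft_force: [0.3, 0.2, -0.0]
gripper_width: 0.2
```

View pics/p3.png

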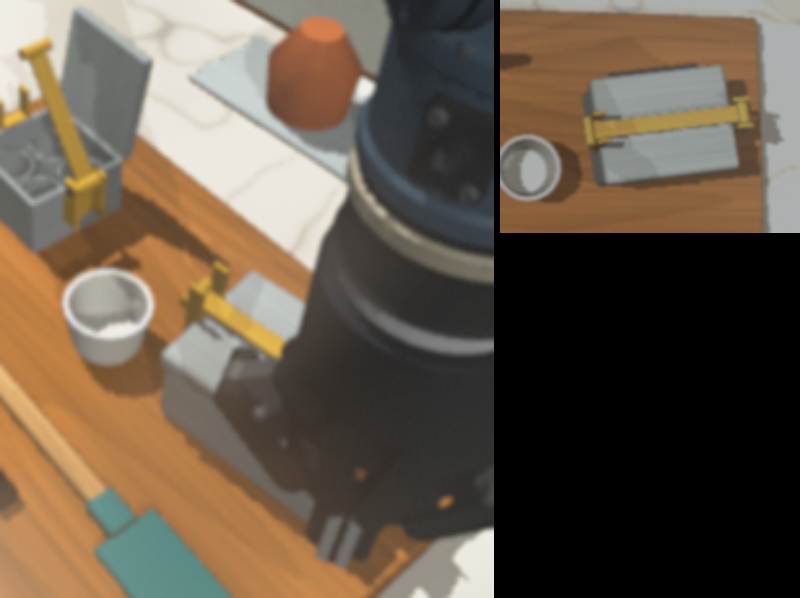

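The bar lies flat between the cheeks, with its end at (190,300) in the side crop and (590,128) in the top crop. The open tin's bar has not moved, with its end still at (38,47), and the robot is clear with about 0 N on the wrist.

```bash
python3 -m pendant '[[[0,0,0,0,0,0,0],[0,0,0,0,0,0,0]]]'; python3 -c "from rig import workorder;print(workorder.close_job())"
```

```text
t: 5.4
tcp_pos: [428.5, -301.9, 243.3]
eef_rot: [[0.905, 0.426, 0.0], [0.426, -0.905, 0.0], [0.0, -0.0, -1.0]]
ft_force: [-0.0, 0.5, -1.1]
gripper_width: -0.1
the job is handed in; nothing more can be done
None
```

The longer tin's latch bar is down flat in its catch, and I handed the job in at about 5.4 s of the 29 s allowed. I pressed it down with the shut fingertips about 85 mm from its hinge, then backed the arm away.

- **Bar down:** the fingertips stopped at z ≈ 100 mm, the height of the flat bar's top face. The wrist force rose to about 7 N there, so the bar was on its stop.
- **Last pictures:** the bar lies between the cheeks, and the smaller tin's bar looks unmoved. I judged that by eye and did not measure it again.
- **Robot clear:** the arm is away from everything, with about 1 N on the wrist, which is sensor noise.

No check failed or disagreed. The job hand-in gives no verdict.

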